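Slide a specimen tin home along a fence and cover it

TASK

Secure the round steel tin in the bench fixture. Slide it over against the fence near the fence's free end, then push it along the fence, keeping it against the fence all the way, until it is fully home against the end stop; then lower the drilled plate flat over the four posts so that it rests on their shoulders and covers the tin. Keep the tin flat on the bench and leave the two petri dishes where they are.

Things in the scene. Friction and masses are not known exactly. Their poses are not given: they have to be found in the camera images.
- tin_center (a point): centre, half-way up, of the closed flat round steel tin, 114 mm in diameter (too wide to grasp), 17 mm high, 55 to 110 g, loose on the bench; it is smooth, friction about 0.35 against everything. It starts 10 to 28 mm clear of the fence, near the fence's free end, short of the posts.
- fixture: bare aluminium L-shaped fixture fixed to the bench: a long fence strip, a short end stop, four posts. Origin: on the bench, where the tin's centre belongs when fully home. +x points away from the robot, square to the fence; +y along the fence towards the end stop. The tin goes on the near (-x) side of the fence.
- fence_end (a point): foot of the fence's straight face at its free end: x = +57, y = -215 mm from the fixture's origin, same axes. The face runs from here 272 mm along +y to the end stop; the fence is 26 mm high and 22 mm thick. The two posts on the near side leave the tin 5 mm to spare in passing.
- stop_face (a point): foot of the end stop's face: x = 0, y = +57 mm from the fixture's origin, same axes. The stop is a bar 20 mm high and 15 mm thick, at a right angle to the fence, from x = -35 to +57 mm.
- post_near (a point): shoulder of one of the four steel posts, at x = -72, y = -55 mm from the fixture's origin, 26 mm above the bench; the posts stand at x = -72 and +72, y = -55 and +55 mm, the +x pair on the fence's top. Each has its shoulder at this height and above it a pin 8 mm thick, coned over its last 8 mm, tip 50 mm above the bench. Near posts: 15 mm thick below, foot 20 mm across.
- plate_grip (a point): centre of the black grip bar on the loose drilled aluminium cover plate (0.3 kg), 36 mm above its underside, over its middle; z up. The bar is 86 mm long along the plate's x, 14 mm wide (y), 12 mm high, 25 mm of free space under it. The plate lies flat on the bench, left of the fixture. Seated on the shoulders, this point is 62 mm above the bench, over the fixture's origin.
- plate_hole (a point): one of the plate's four through holes of 13 mm diameter, at its underside: x = -72, y = -55 mm from the plate's middle; they lie at x = -72 and +72, y = -55 and +55 mm. The plate is 170 mm (x) by 140 mm (y), 5 mm thick; it fits the posts either way round (half a turn).
- dish_large: loose covered petri dish, 90 mm in diameter, 14 mm high, on the bench at the right, nearer the robot than the tin: leave alone. Origin: centre of its underside.
- dish_small: loose covered petri dish, 60 mm in diameter, 14 mm high, on the bench between the robot and the fixture: leave alone. Origin: centre of its underside.
Mind the look-alikes: they are no part of the job. What is shaped like the part that bears tin_center but brown is not meant.

How it is judged:
By the outcome, as a careful person would: the job done as asked, in the order asked, and still so for the second after the job is handed in, with the robot touching nothing.
It also fails if it takes over 72 s, if anything falls off the work surface, if the arm or the gripper's body presses on something with over 40 N, if the wrist force passes 120 N, or if a joint passes its speed limit or range.

ROBOT

A 6-joint arm with a two-finger parallel gripper is mounted at the origin on a cart in front of the work surface, level with it; the furniture and walls round the work are solid. World frame = base frame: x ahead of the robot, y to its left, z up, the work surface at z = 0. Lengths are in mm, angles in rad, forces in N, time in s.
With the tool pointing down it reaches from about 350 to 775 mm from the base axis. Payload 7.3 kg.
Tool frame: the origin (TCP) lies at the very end of the fingers, on their centre line; the grasp point (between the pads) lies 19 mm behind it (bot.tcp_to_grasp is the distance from the TCP to the grasp point, in mm); z points along the fingers, y is the direction in which the jaws open and shut (so a half turn about z gives the same grasp; the last joint's range is limited). The gripper opens to 92 mm and grips with 3 to 60 N. Pads are 19 mm wide; open, the fingers measure 130 mm over their backs; the gripper's body (75 mm by 190 mm) begins 47 mm behind the grasp point.
Start: joints at [-1.283, 0.342, 1.524, -0, 1.275, -0.146], TCP at [220.693, -476.382, 226.741] pointing down, gripper open.
Joint ranges: [-2.53, 2.53], [-0.77, 2.02], [0.04, 2.7], [-1, 4.14], [0.28, 2.66], [-3.11, 3.11]. Speed limits (rad/s): [2.57, 2.57, 3.14, 3.14, 3.14, 3.14].

INTERFACE

Orientations are given as [roll, pitch, yaw] about the fixed x, y, z axes, in that order (R = Rz(yaw) Ry(pitch) Rx(roll)).
In Python, from plant import bot gives the robot as it stands. The module is installed in compiled form; this text tells all that it offers.
- The arm moves only by the tool carry_out, never from a script. Its argument "motion" is a list of rows, each a list of 5 numbers: the closure, from 0 (fully open) to 1 (shut), then the shift along the tool's x, y, z in mm, then the turn about the tool's z in degrees. In form: [[claw, dx, dy, dz, spin], ...]. A call has 1 to 10 rows; each row is the pose to reach, as a shift and turn from the pose measured when the call began, along the tool's axes at that moment; what a row does not reach only later rows make up. A row lasts 1/8 s, in which the tool goes at most 62.5 mm and 10.7 degrees, less where a joint would pass 70% of its speed; a pose out of reach is approached as far as the arm can. A call with a gripper value outside its range is refused whole. The fingers move at their own pace and stop on an object; the grip force is fixed at half the most. Time passes only in rows, so rows that repeat a pose let the fingers close. It gives the time, the measured TCP pose, the force and the opening at its end, in the units of the state.
- bot.get_obs(): the state, without advancing time (a new reading comes with each control period).
- bot.capture(name): name is "scene" or "top"; returns a dict with "color" (420x560x3 uint8, red, green, blue), "depth" (420x560 float32, mm along the optical axis (not along the pixel's ray), 0 where there is no reading), "K" (3x3 intrinsics, pixels), "k1" (the pictures are not rectified: a ray, as slopes to the right and down, at radius r is drawn at 1 + k1 r^2 times it, then the intrinsics apply), "camera_from_world" (4x4, takes a point from world to camera coordinates). Camera axes: x right, y down, z forward; pixel columns grow to the right and rows downward; lengths in mm; the calibration is good to about 2 mm. A picture is of the moment at which its call begins.
- bot.close_job(): hands the job in, once; it reports no verdict.
The state is a dict: "time": time; "joint_positions": joint angles; "dq": joint speeds; "tau": joint torques, N m; "tool_pos": TCP position; "tcp_rot": TCP orientation; "contact_force": force on the tool from outside, world axes, zero at the start; "moment": the same for the moment, N m; "grip_width": finger opening in mm.
Only numpy, scipy, OpenCV 4.12 (cv2) and the standard library are available. Lean on these libraries where they do the work, as an engineer would, in place of code of your own. Each camera call takes 0.05 s, during which the arm holds its last target.

## Working session

There is one attempt and no reset: what is moved stays moved. The work goes in short steps, Python scripts to look and compute and a tool call to move; the robot and the scene stay as the last step left them, time stands still between calls to the robot, and variables do not carry over. Pictures are saved under pics/ and viewed, and the job is handed in when it is done.

Besides the shell and the picture viewer there is one more tool, called after "Call:" as name([rows], argument=value, ...), one row to a line, values as JSON. carry_out: Moves the arm, as the interface text tells. Its arguments: {"type":"object","properties":{"motion":{"type":"array","items":{"type":"array","items":{"type":"number"}}}},"required":["motion"]}

```bash
mkdir -p pics; python3 - <<'E'
from plant import bot
import cv2
print(bot.get_obs())
for n in ("scene","top"):
    c=bot.capture(n); cv2.imwrite(f"pics/{n}0.png",c["color"][:,:,::-1]); print(n,c["K"],c["k1"],c["camera_from_world"].round(4).tolist(),c["depth"].min(),c["depth"].max())
E
```

```text
{'time': 0.0, 'joint_positions': array([-1.28302732e+00,  3.42718937e-01,  1.52500349e+00, -3.57628867e-07,
        1.27537891e+00, -1.46047765e-01]), 'dq': array([-2.58454166e-05, -6.73655279e-04,  3.59404285e-04, -1.38017553e-03,
       -1.52091594e-03,  8.88406969e-04]), 'tau': array([-1.68576635e-04, -4.31240201e+01, -2.44218206e+01,  7.17753125e-02,
        5.59608615e-02, -1.60040913e-04]), 'tool_pos': array([ 220.5609838 , -475.98657403,  226.05163996]), 'tcp_rot': array([-3.14009998e+00, -2.19218825e-04,  4.33816717e-01]), 'contact_force': array([-0.90365353, -0.23587644, -0.05542052]), 'moment': array([ 0.00999351, -0.02367692, -0.01749882]), 'grip_width': 91.75209771356948}
scene [[395.48274986   0.         279.06847787]
 [  0.         395.48274986 208.69531156]
 [  0.           0.           1.        ]] -0.0051831409939541795 [[-0.6342, -0.7731, -0.0003, 330.9545], [-0.4497, 0.3692, -0.8133, 238.1265], [0.6289, -0.5157, -0.5819, 881.1118], [0.0, 0.0, 0.0, 1.0]] 0.0 2525.4607
top [[477.37642807   0.         280.47785776]
 [  0.         477.37642807 193.99338484]
 [  0.           0.           1.        ]] -0.047310600640499904 [[0.0246, -0.9995, 0.0201, 35.9726], [-0.9966, -0.0261, -0.0787, 465.7091], [0.0792, -0.0181, -0.9967, 1088.7848], [0.0, 0.0, 0.0, 1.0]] 0.0 1933.6995
```

View pics/scene0.png

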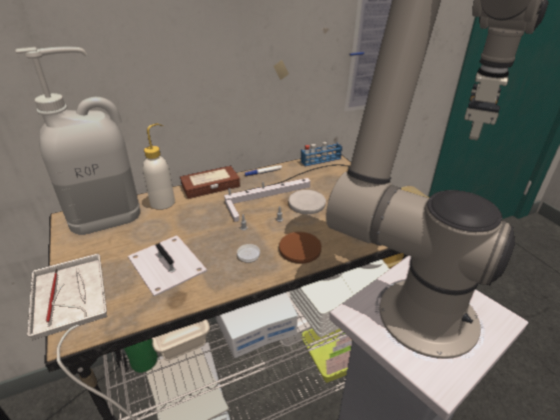

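View pics/top0.png

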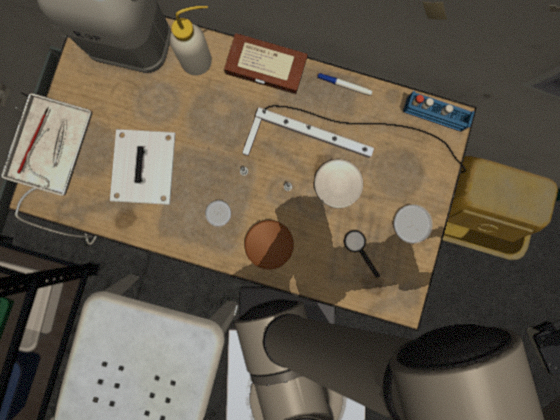

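The top view shows the steel tin at about (338,184), the fence from (372,152) to (262,112) and the stop down to (246,153). The near posts are at (243,170) and (287,186), and the plate is at (142,167). The brown look-alike is at (268,245), and the dishes are at (218,213) and (413,224). Next I'll enlarge the parts I need to measure.

```bash
cat > h.py <<'E'
import numpy as np, cv2
def ray(c,u,v):
    K=c["K"]; d=np.array([c["k1"],0,0,0,0.0])
    p=cv2.undistortPoints(np.array([[[u,v]]],float),K,d)[0,0]
    T=c["camera_from_world"]; R=T[:3,:3]; t=T[:3,3]
    return -R.T@t, R.T@np.array([p[0],p[1],1.0])
def onz(c,u,v,z):
    o,d=ray(c,u,v); return o+d*(z-o[2])/d[2]
def proj(c,P):
    T=c["camera_from_world"]; P=np.atleast_2d(np.asarray(P,float))
    r,_=cv2.Rodrigues(T[:3,:3]); q,_=cv2.projectPoints(P,r,T[:3,3],c["K"],np.array([c["k1"],0,0,0,0.]))
    return q[:,0]
def crop(c,x0,y0,x1,y1,name,s):
    im=cv2.resize(c["color"][y0:y1,x0:x1,::-1],None,fx=s,fy=s,interpolation=cv2.INTER_CUBIC); cv2.imwrite("pics/"+name,im)
E
python3 - <<'E'
from plant import bot
from h import *
c=bot.capture("top")
crop(c,225,90,385,210,"t1.png",5)
crop(c,100,115,240,235,"t2.png",5)
c=bot.capture("scene")
crop(c,210,165,340,265,"s1.png",6)
E
```

```text
(no output)
```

View pics/t1.png

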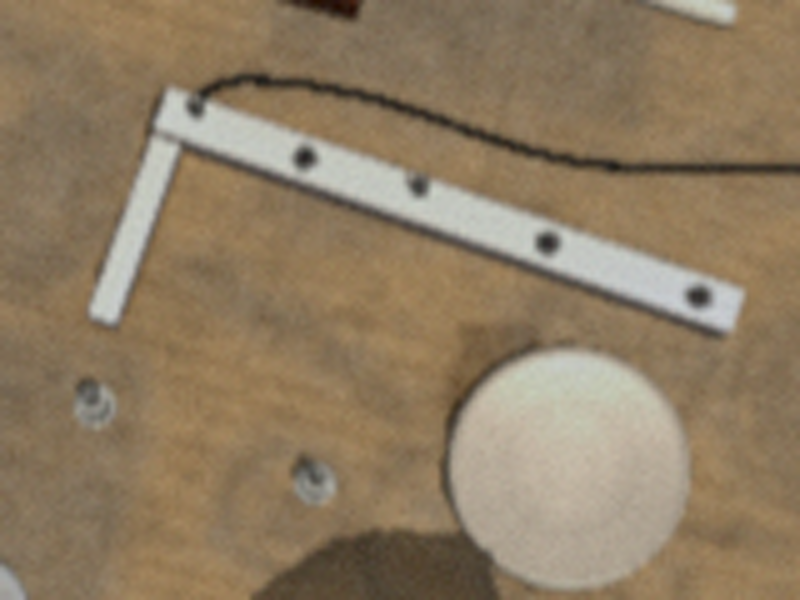

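View pics/t2.png

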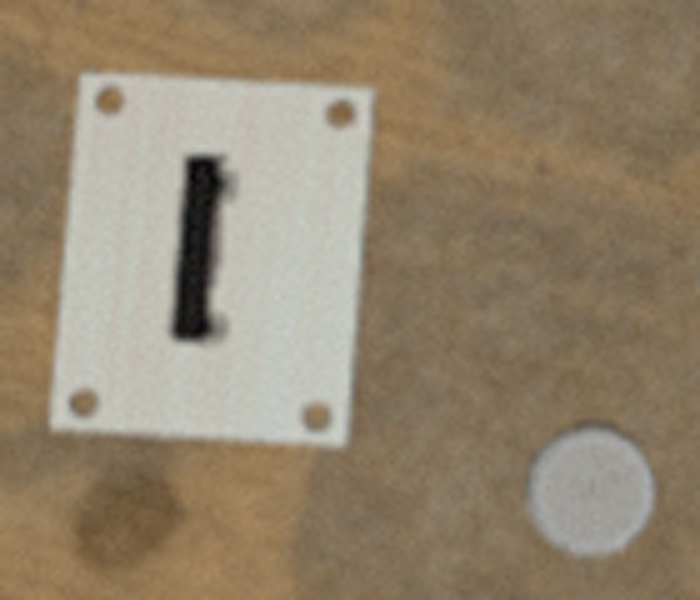

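View pics/s1.png

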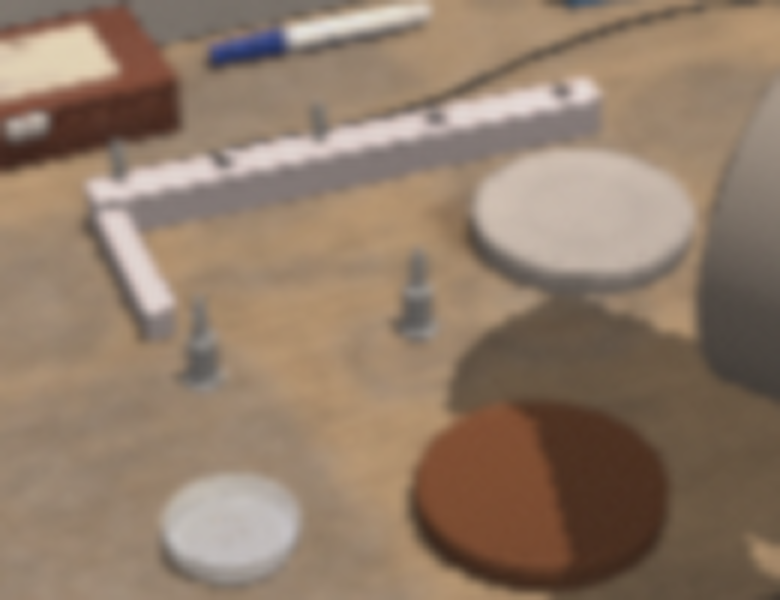

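```bash
python3 - <<'E'
from plant import bot
from h import *
c=bot.capture("top")
im=c["color"]; hsv=cv2.cvtColor(cv2.GaussianBlur(im,(0,0),0.7),cv2.COLOR_RGB2HSV)
m=((hsv[...,1]<50)&(hsv[...,2]>125)).astype(np.uint8)
m2=m[90:240,100:450]; cv2.imwrite("pics/m1.png",cv2.resize(m2*255,None,fx=2.2,fy=2.2,interpolation=0))
n,l,st,ce=cv2.connectedComponentsWithStats(m)
for i in range(1,n):
    x,y,w,h,a=st[i]
    if a<15 or not(100<ce[i][0]<450 and 90<ce[i][1]<250): continue
    print(i,st[i],ce[i].round(1))
for n_,u,v in (("bench",200,180),("plate",120,160),("tin",338,184),("fence",350,144),("dl",413,224)):
    print(n_,c["depth"][v,u], [round(float(x)) for x in (lambda o,d:o+d*c["depth"][v,u])(*ray(c,u,v))])
print(hsv[184,338],hsv[144,350],hsv[160,120],hsv[180,200],hsv[224,413])
E
```

```text
16 [427  97   7   8  41] [429.7 100.9]
17 [446 103   7   9  45] [449.  107.4]
18 [ 243  108  131   49 1392] [302.2 132.4]
20 [ 110  129   65   76 3974] [142.6 166.9]
22 [ 315  159   47   49 1778] [338.1 183.1]
23 [240 167   8   9  37] [243.9 171.4]
24 [284 183   8   8  35] [287.9 187.2]
25 [205 201  26  26 536] [217.8 213.2]
26 [ 395  205   37   38 1115] [412.8 223.5]
27 [347 233  16  17 206] [354.4 240.7]
bench 1123.5823 [494, 238, 0]
plate 1120.1017 [536, 428, 3]
tin 1120.3884 [492, -87, 9]
fence 1110.4982 [585, -111, 27]
dl 1112.3469 [403, -264, 13]
[ 18  38 194] [ 75   5 200] [ 30  12 193] [ 17  75 130] [ 24  16 155]
```

View pics/m1.png

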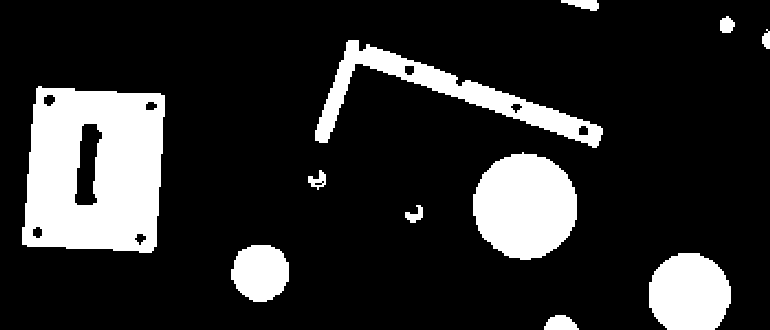

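```bash
cat > meas.py <<'E'
from h import *
def mask_up(c,s=4,sat=50,val=125):
    im=cv2.GaussianBlur(c["color"],(0,0),0.7)
    im=cv2.resize(im,None,fx=s,fy=s,interpolation=cv2.INTER_CUBIC)
    hsv=cv2.cvtColor(im,cv2.COLOR_RGB2HSV)
    return ((hsv[...,1]<sat)&(hsv[...,2]>val)).astype(np.uint8)
def contour_at(c,m,u,v,s=4):
    cs,_=cv2.findContours(m,cv2.RETR_EXTERNAL,cv2.CHAIN_APPROX_NONE)
    for k in cs:
        if len(k)>30 and cv2.pointPolygonTest(k,(u*s,v*s),False)>0:
            return (k[:,0].astype(float)+0.5)/s-0.5
def world(c,pts,z): return np.array([onz(c,u,v,z)[:2] for u,v in pts])
def circ(P):
    A=np.c_[2*P,np.ones(len(P))]; s=np.linalg.lstsq(A,(P**2).sum(1),rcond=None)[0]
    return s[:2],np.sqrt(s[2]+s[:2]@s[:2])
E
python3 - <<'E'
from plant import bot
from meas import *
c=bot.capture("top"); m=mask_up(c)
# fence
k=contour_at(c,m,350,146)
W=world(c,k,26)
a0=np.array(onz(c,372,152,26)[:2]);a1=np.array(onz(c,270,112,26)[:2])
ey=(a1-a0)/np.linalg.norm(a1-a0)
for it in range(4):
    ex=np.array([ey[1],-ey[0]]); 
    s=W@ey; t=W@ex
    s0=s.min(); tm=t.max()
    far=(abs(t-np.median(t[(t>tm-8)]))<5)&(s>s0+8)&(s<s0+262)&(t>tm-9)
    near=(abs(t-(np.median(t[far])-22))<5)&(s>s0+8)&(s<s0+255)
    d=[]
    for q in (far,near):
        f=cv2.fitLine(W[q].astype(np.float32),cv2.DIST_HUBER,0,.01,.01).ravel()[:2]; d.append(f*np.sign(f@ey))
    ey=(d[0]+d[1]); ey/=np.linalg.norm(ey)
    print(far.sum(),near.sum(),[np.degrees(np.arctan2(*x[::-1])).round(2) for x in d], np.median(t[far]),np.median(t[near]))
ex=np.array([ey[1],-ey[0]]); s=W@ey;t=W@ex
end=(s<s.min()+4)&(t<np.median(t[far])-4)&(t>np.median(t[near])+4)
print("end s",np.median(s[end]))
tm=(np.median(t[far])+np.median(t[near]))/2
O=ex*(tm-68)+ey*(np.median(s[end])+215)
print("origin from fence",O,"ey ang",np.degrees(np.arctan2(ey[1],ey[0])))
# stop z=20
V=world(c,k,20); f=(V-O)@np.c_[ex,ey]
for lab,q in (("stop in",(abs(f[:,1]-57)<6)&(f[:,0]<45)&(f[:,0]>-28)),("stop out",(abs(f[:,1]-72)<6)&(f[:,0]<45)&(f[:,0]>-28)),("stop tip",(abs(f[:,0]+35)<5)&(abs(f[:,1]-64.5)<4))):
    print(lab,np.median(f[q],0).round(2),q.sum())
print("far/near t rel",np.median(t[far])-O@ex,np.median(t[near])-O@ex)
for P in ((-72,-55,26),(-72,55,26),(72,-55,50),(72,55,50),(-72,-55,50),(-72,55,50),(57,-215,0),(0,57,0)):
    w=O+ex*P[0]+ey*P[1]; print(P,w.round(1),proj(c,[*w,P[2]]).round(1))
kt=contour_at(c,m,338,184); 
for z in (17,):
    C,r=circ(world(c,kt,z)); print("tin",C,r,"fix",((C-O)@np.c_[ex,ey]).round(1))
for n,u,v in(("small",218,213),("large",413,224)):
    C,r=circ(world(c,contour_at(c,m,u,v),14)); print(n,C.round(1),r.round(1),((C-O)@np.c_[ex,ey]).round(1))
kp=contour_at(c,m,120,160); Wp=world(c,kp,5); rct=cv2.minAreaRect(Wp.astype(np.float32)); print("plate",rct)
inv=1-m
cs,_=cv2.findContours(inv[110*4:225*4,100*4:185*4].copy(),cv2.RETR_LIST,cv2.CHAIN_APPROX_NONE)
for q in cs:
    a=cv2.contourArea(q)
    if 100<a<5000:
        M=cv2.moments(q); u=(M['m10']/M['m00']+400.5)/4-.5; v=(M['m01']/M['m00']+440.5)/4-.5
        print("hole",a/16,(round(u,1),round(v,1)),onz(c,u,v,5)[:2].round(1),"z41",onz(c,u,v,42)[:2].round(1))
E
```

```text
366 394 [np.float64(72.1), np.float64(71.96)] 596.6668700284348 574.0598534864407
414 400 [np.float64(72.11), np.float64(71.96)] 601.9724223723817 579.8191890749373
414 400 [np.float64(72.11), np.float64(71.96)] 601.9974156722476 579.8400250794825
414 400 [np.float64(72.11), np.float64(71.96)] 601.9974156722476 579.8400250794825
end s 19.25368236258881
origin from fence [569.67334327  61.57156643] ey ang 72.03759887293752
stop in [ 8.72 56.06] 116
stop out [ 8.18 72.  ] 117
stop tip [-35.66  64.41] 12
far/near t rel 79.07869529638265 56.92130470361758
(-72, -55, 26) [484.2  31.5] [[287.8 185.4]]
(-72, 55, 26) [518.1 136.1] [[242.9 169.6]]
(72, -55, 50) [621.2 -13. ] [[309.  125.2]]
(72, 55, 50) [655.1  91.7] [[263.6 109.3]]
(-72, -55, 50) [484.2  31.5] [[288.2 184.4]]
(-72, 55, 50) [518.1 136.1] [[242.3 168.2]]
(57, -215, 0) [ 557.6 -160.5] [[368.6 158. ]]
(0, 57, 0) [587.3 115.8] [[253.  142.4]]
tin [494.01730973 -86.10475151] 55.454012812116645 fix [ -26.4 -163.8]
small [416.7 191.6] 30.0 [-185.6   76.5]
large [ 404.2 -263.2] 44.0 [ -57.3 -360. ]
plate ((522.3319091796875, 374.1179504394531), (142.7693634033203, 172.06813049316406), 88.1248779296875)
hole 13.15625 (163.0, 197.8) [449.5 322. ] z41 [447.1 313.6]
hole 15.09375 (116.5, 195.1) [452.9 431.5] z41 [450.4 419.4]
hole 282.09375 (139.1, 164.2) [527.2 381.9] z41 [522.3 371.5]
hole 16.8125 (167.8, 137.4) [592.8 317.1] z41 [585.6 308.9]
hole 18.6875 (121.8, 134.7) [596.5 426.6] z41 [589.2 414.7]
```

Each measurement agrees with the sizes given: the fence is 22.2 mm thick, the stop lands where it should, the hole pitches are 143.5 and 109.6 mm, and the tin is 26 mm clear of the fence. Next I'll write a helper that turns a target pose into a shift in tool axes.

```bash
cat > go.py <<'E'
import numpy as np
O=np.array([569.7,61.6]); A=np.radians(-17.96)
ex=np.array([np.cos(A),np.sin(A)]); ey=np.array([-np.sin(A),np.cos(A)])
def fix(x,y): return O+ex*x+ey*y
def tofix(w): d=np.asarray(w)[:2]-O; return np.array([d@ex,d@ey])
def rel(o,xy,z,yaw_deg):
    from scipy.spatial.transform import Rotation as Ro
    R=Ro.from_euler('xyz',o["tcp_rot"]).as_matrix()
    d=R.T@(np.array([xy[0],xy[1],z])-o["tool_pos"])
    yaw=np.degrees(np.arctan2(R[1,0],R[0,0]))
    return d.round(1),round((yaw-yaw_deg+180)%360-180,2)
def st(o):
    print("t",round(o["time"],2),"pos",o["tool_pos"].round(1),"fix",tofix(o["tool_pos"]).round(1),"rot",np.degrees(o["tcp_rot"]).round(2),"F",o["contact_force"].round(1),"w",round(o["grip_width"],1),"q6",o["joint_positions"][5].round(2))
E
python3 - <<'E'
from plant import bot
from go import *
o=bot.get_obs(); st(o)
p=fix(-118,-163.8); print(p); print(rel(o,p,120,-17.96)); 
E
```

```text
t 0.3 pos [ 220.6 -476.2  226.5] fix [-166.2 -619.3] rot [-179.97   -0.     24.85] F [0.5 0.5 0.5] w 91.9 q6 -0.15
[406.94168749 -57.83270787]
(array([ 344.9, -301.3,  106.7]), np.float64(42.81))
```

Call:
carry_out([
  [1, 43, -38, 5, 5],
  [1, 86, -75, 10, 11],
  [1, 129, -113, 20, 16],
  [1, 172, -150, 30, 21],
  [1, 215, -188, 45, 27],
  [1, 258, -226, 60, 32],
  [1, 301, -263, 80, 38],
  [1, 345, -301, 107, 42.8],
  [1, 345, -301, 107, 42.8],
  [1, 345, -301, 107, 42.8],
])

```text
time: 1.55
tool_pos: [407.2, -58.2, 119.8]
tcp_rot: [3.142, 0.0, -0.311]
contact_force: [0.2, 0.3, 0.5]
grip_width: 0.7
```

```bash
python3 - <<'E'
from plant import bot
from go import *
from meas import *
o=bot.get_obs(); st(o)
p=fix(-118,-163.8); print(rel(o,p,6,-17.96)); 
c=bot.capture("top"); crop(c,220,100,460,280,"t3.png",3)
E
```

```text
t 1.55 pos [407.2 -58.2 119.8] fix [-117.6 -164.1] rot [ 1.800e+02  1.000e-02 -1.783e+01] F [0.2 0.3 0.5] w 0.7 q6 1.55
(array([ -0.4,  -0.3, 113.8]), np.float64(0.13))
```

View pics/t3.png

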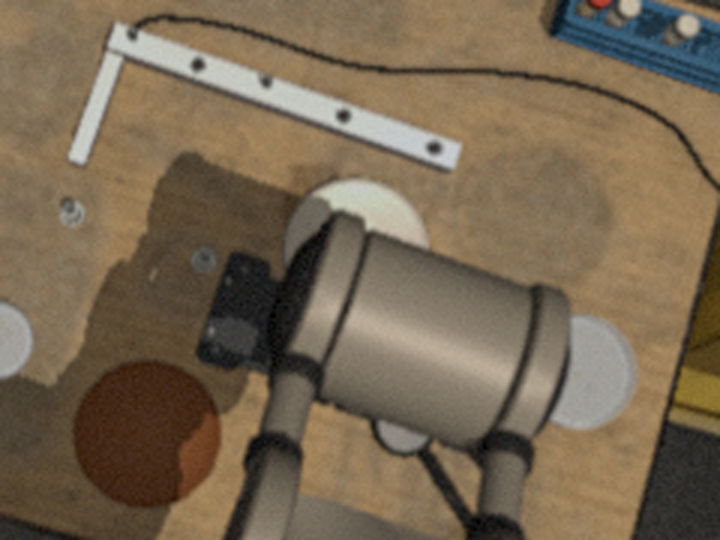

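The wrist covers part of the top view, and the area around the fingers is clear. I'll go down and push towards the fence.

Call:
carry_out([
  [1, 0, 0, 30, 0],
  [1, 0, 0, 60, 0],
  [1, 0, 0, 85, 0],
  [1, 0, 0, 100, 0],
  [1, 0, 0, 108, 0],
  [1, 0, 0, 113, 0],
  [1, 0, 0, 113, 0],
  [1, 8, 0, 113, 0],
  [1, 15, 0, 113, 0],
  [1, 18, 0, 113, 0],
])

```text
time: 2.85
tool_pos: [425.5, -64.7, 7.3]
tcp_rot: [-3.142, -0.002, -0.313]
contact_force: [-0.7, 1.1, -0.6]
grip_width: 0.6
```

Call:
carry_out([
  [1, 4, 0, 0, 0],
  [1, 8, 0, 0, 0],
  [1, 12, 0, 0, 0],
  [1, 16, 0, 0, 0],
  [1, 20, 0, 0, 0],
  [1, 23, 0, 0, 0],
  [1, 26, 0, 0, 0],
  [1, 28, 0, 0, 0],
  [1, 29, 0, 0, 0],
  [1, 30, 0, 0, 0],
])

```text
time: 4.1
tool_pos: [454.0, -73.9, 7.4]
tcp_rot: [-3.142, -0.002, -0.313]
contact_force: [-0.4, -0.3, 0.5]
grip_width: 0.3
```

```bash
python3 - <<'E'
from plant import bot
from go import *
from meas import *
o=bot.get_obs(); st(o)
c=bot.capture("top"); crop(c,220,100,460,280,"t4.png",3)
c=bot.capture("scene"); crop(c,210,165,340,265,"s4.png",6)
E
```

```text
t 4.1 pos [454.  -73.9   7.4] fix [ -68.3 -164.6] rot [-1.800e+02 -9.000e-02 -1.792e+01] F [-0.4 -0.3  0.5] w 0.3 q6 1.56
```

View pics/t4.png

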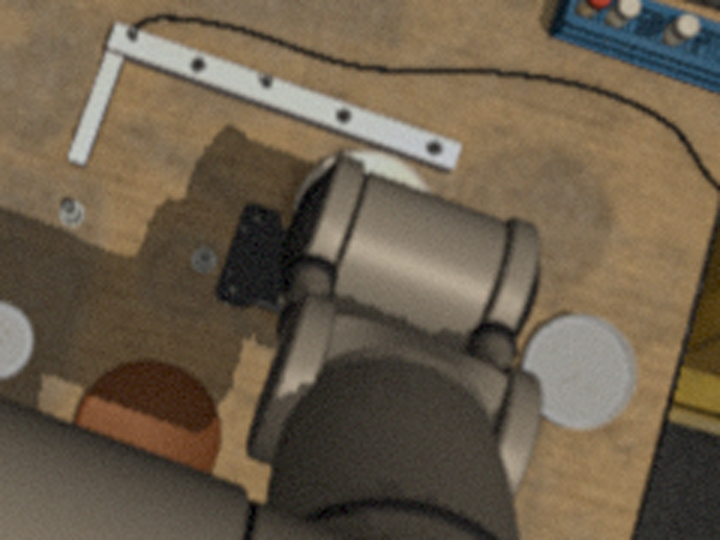

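View pics/s4.png

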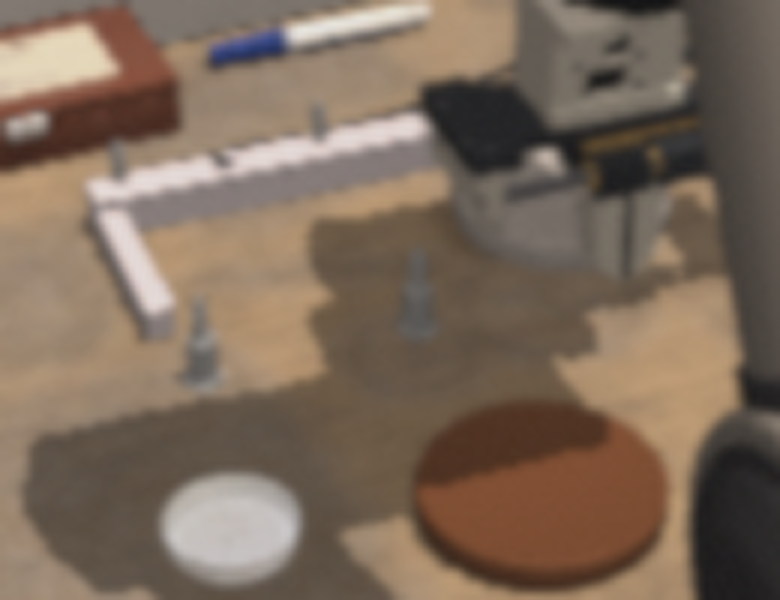

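The tin is close to the fence and no force shows yet. I'll creep forward until it touches.

Call:
carry_out([
  [1, 0.5, 0, 0, 0],
  [1, 1, 0, 0, 0],
  [1, 1.5, 0, 0, 0],
  [1, 2, 0, 0, 0],
  [1, 2, 0, 0, 0],
])

```text
time: 4.82
tool_pos: [456.1, -74.6, 7.4]
tcp_rot: [-3.142, -0.002, -0.313]
contact_force: [0.0, 0.3, -1.0]
grip_width: 0.4
```

Call:
carry_out([
  [1, 0.5, 0, 0, 0],
  [1, 1, 0, 0, 0],
  [1, 1.5, 0, 0, 0],
  [1, 1.5, 0, 0, 0],
])

```text
time: 5.32
tool_pos: [457.1, -75.0, 7.3]
tcp_rot: [-3.142, -0.001, -0.313]
contact_force: [-1.2, 0.1, 0.9]
grip_width: 0.2
```

Call:
carry_out([
  [1, 0.7, 0, 0, 0],
  [1, 1.4, 0, 0, 0],
  [1, 2, 0, 0, 0],
  [1, 2, 0, 0, 0],
])

```text
time: 5.82
tool_pos: [457.5, -75.1, 7.1]
tcp_rot: [-3.142, 0.002, -0.313]
contact_force: [-6.8, 1.8, 4.7]
grip_width: 0.5
```

The tin is against the fence: 7 N with the pusher centre at x ≈ −65. I'll back off, lift, and come round behind it.

Call:
carry_out([
  [1, -8, 0, 0, 0],
  [1, -25, 0, 0, 0],
  [1, -25, 0, -30, 0],
  [1, -25, 0, -60, 0],
  [1, -25, 0, -60, 0],
])

```text
time: 6.45
tool_pos: [435.7, -68.0, 69.0]
tcp_rot: [3.142, -0.004, -0.313]
contact_force: [-0.6, -1.3, -0.5]
grip_width: 0.1
```

```bash
python3 - <<'E'
from plant import bot
from go import *
from meas import *
o=bot.get_obs(); st(o)
print(rel(o,fix(-36,-238),67,45)) 
c=bot.capture("scene"); crop(c,210,165,340,265,"s5.png",6)
E
```

```text
t 6.45 pos [435.7 -68.   69. ] fix [ -87.5 -164.6] rot [180.    -0.22 -17.92] F [-0.6 -1.3 -0.5] w 0.1 q6 1.55
(array([51.5, 73.4,  2.2]), np.float64(-62.92))
```

View pics/s5.png

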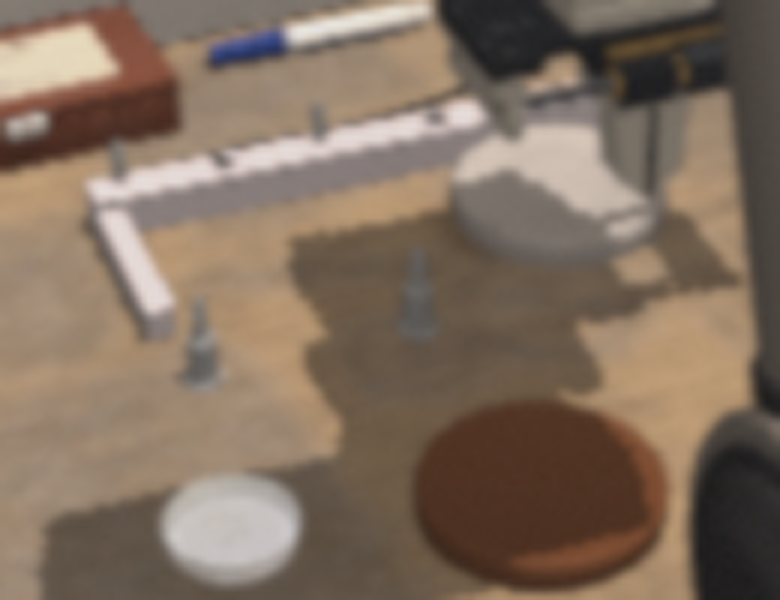

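The tin touches the fence near its free end. Now I move behind it with the tool turned so it pushes forward and slightly into the fence.

Call:
carry_out([
  [1, 0, 25, 0, -10],
  [1, 10, 50, 0, -21],
  [1, 30, 73, 0, -31],
  [1, 51.5, 73.4, 0, -42],
  [1, 51.5, 73.4, 0, -52],
  [1, 51.5, 73.4, 0, -62.9],
  [1, 51.5, 73.4, 0, -62.9],
  [1, 51.5, 73.4, 0, -62.9],
])

```text
time: 7.5
tool_pos: [460.9, -153.2, 67.3]
tcp_rot: [3.141, -0.0, 0.782]
contact_force: [-0.1, -0.3, 0.4]
grip_width: 0.5
```

Call:
carry_out([
  [1, 0, 0, 25, 0],
  [1, 0, 0, 45, 0],
  [1, 0, 0, 55, 0],
  [1, 0, 0, 61, 0],
  [1, 0, 0, 62, 0],
  [1, 0, 0, 62, 0],
])

```text
time: 8.25
tool_pos: [461.2, -153.4, 5.8]
tcp_rot: [3.14, -0.001, 0.781]
contact_force: [0.6, -0.2, 0.9]
grip_width: 0.4
```

```bash
python3 - <<'E'
from plant import bot
from go import *
from meas import *
o=bot.get_obs(); st(o)
for y in (-225,-200,-100,-60.3): print(y,rel(o,fix(-29.5,y),7,45)) 
c=bot.capture("scene"); crop(c,210,165,340,265,"s6.png",6)
c=bot.capture("top"); crop(c,220,100,460,280,"t6.png",3)
E
```

```text
t 8.25 pos [ 461.2 -153.4    5.8] fix [ -36.9 -238. ] rot [ 1.7994e+02 -3.0000e-02  4.4760e+01] F [ 0.6 -0.2  0.9] w 0.4 q6 0.31
-225 (array([14.9,  0.6, -1.2]), np.float64(-0.24))
-200 (array([ 37.1, -10.8,  -1.2]), np.float64(-0.24))
-100 (array([126. , -56.7,  -1.2]), np.float64(-0.24))
-60.3 (array([161.3, -74.9,  -1.2]), np.float64(-0.24))
```

View pics/s6.png

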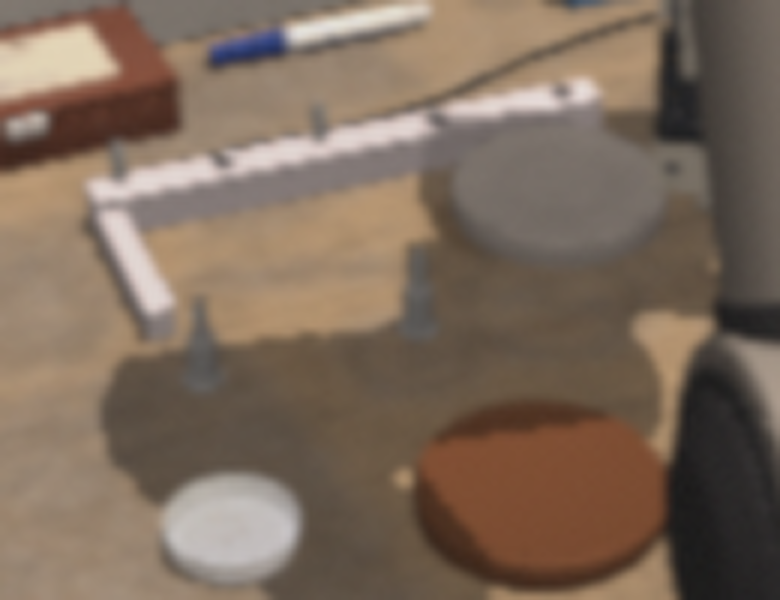

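View pics/t6.png

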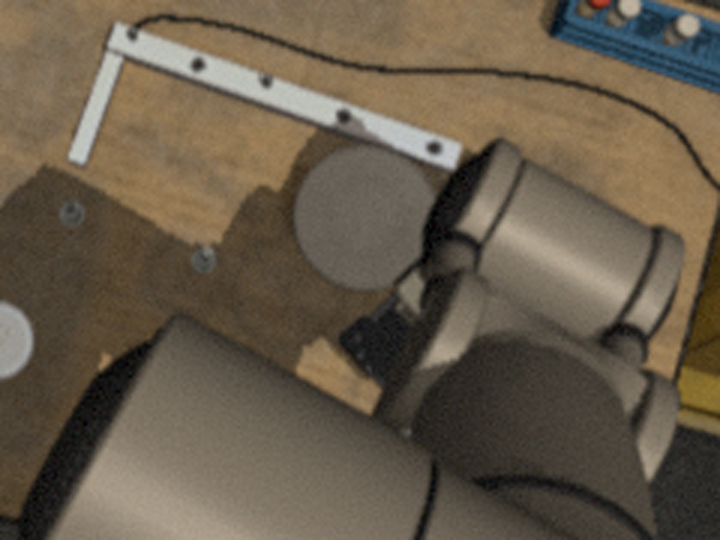

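Call:
carry_out([
  [1, 7, 0, -1, 0],
  [1, 14.9, 0.6, -1, 0],
  [1, 19.3, -1.7, -1, 0],
  [1, 23.8, -4, -1, 0],
  [1, 28.2, -6.3, -1, 0],
  [1, 32.7, -8.6, -1, 0],
  [1, 37.1, -10.8, -1, 0],
  [1, 41.5, -13.1, -1, 0],
  [1, 46, -15.4, -1, 0],
  [1, 50, -17.5, -1, 0],
])

```text
time: 9.6
tool_pos: [484.4, -105.4, 6.7]
tcp_rot: [3.141, -0.0, 0.781]
contact_force: [-2.4, -0.9, -0.5]
grip_width: 0.0
```

```bash
python3 - <<'E'
from plant import bot
from go import *
from meas import *
o=bot.get_obs(); st(o)
for y in (-180,-140,-100,-60.3): print(y,rel(o,fix(-29.5,y),7,45)) 
c=bot.capture("scene"); crop(c,210,165,340,265,"s7.png",6)
c=bot.capture("top"); crop(c,220,100,460,280,"t7.png",3)
E
```

```text
t 9.6 pos [ 484.4 -105.4    6.7] fix [ -29.7 -185.2] rot [ 1.7995e+02 -2.0000e-02  4.4770e+01] F [-2.4 -0.9 -0.5] w 0.0 q6 0.42
-180 (array([ 4.7, -2.2, -0.3]), np.float64(-0.23))
-140 (array([ 40.2, -20.5,  -0.3]), np.float64(-0.23))
-100 (array([ 75.8, -38.8,  -0.3]), np.float64(-0.23))
-60.3 (array([111.1, -57. ,  -0.3]), np.float64(-0.23))
```

View pics/t7.png

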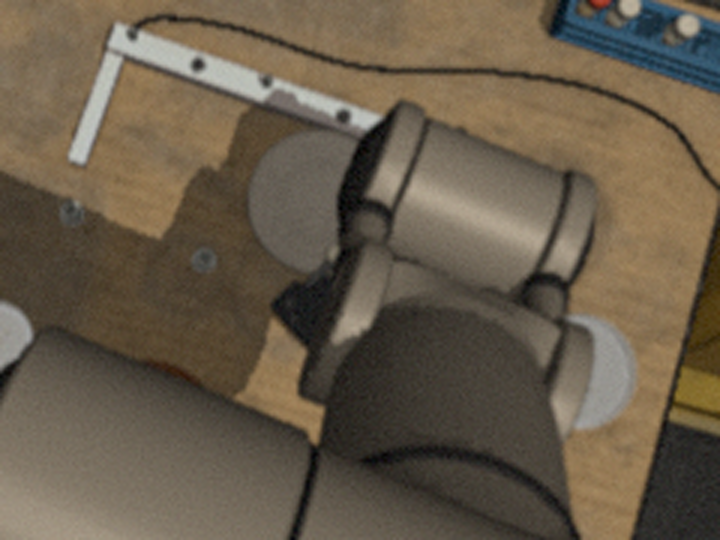

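The tin slides along the fence and stays on it. I'll keep pushing.

Call:
carry_out([
  [1, 4.4, -2.2, 0, 0],
  [1, 8.9, -4.5, 0, 0],
  [1, 13.3, -6.8, 0, 0],
  [1, 17.8, -9, 0, 0],
  [1, 22.2, -11.3, 0, 0],
  [1, 26.7, -13.6, 0, 0],
  [1, 31.1, -15.9, 0, 0],
  [1, 35.6, -18.2, 0, 0],
  [1, 40, -20.4, 0, 0],
  [1, 44.5, -22.7, 0, 0],
])

```text
time: 10.95
tool_pos: [500.6, -57.6, 6.9]
tcp_rot: [3.14, -0.001, 0.782]
contact_force: [-0.7, -0.2, 0.4]
grip_width: 0.4
```

Call:
carry_out([
  [1, 4.4, -2.2, 0, 0],
  [1, 8.9, -4.5, 0, 0],
  [1, 13.3, -6.8, 0, 0],
  [1, 17.8, -9, 0, 0],
  [1, 22.2, -11.3, 0, 0],
  [1, 26.7, -13.6, 0, 0],
  [1, 31.1, -15.9, 0, 0],
  [1, 35.6, -18.2, 0, 0],
  [1, 40, -20.4, 0, 0],
])

```text
time: 12.08
tool_pos: [514.8, -14.6, 6.9]
tcp_rot: [3.14, -0.001, 0.782]
contact_force: [-0.8, -0.6, 1.0]
grip_width: 0.5
```

```bash
python3 - <<'E'
from plant import bot
from go import *
from meas import *
o=bot.get_obs(); st(o)
for y in (-66,-64,-62,-60.3,-58): print(y,rel(o,fix(-29.5,y),7,45)) 
c=bot.capture("scene"); crop(c,210,165,340,265,"s8.png",6)
c=bot.capture("top"); crop(c,220,100,460,280,"t8.png",3)
E
```

```text
t 12.07 pos [514.8 -14.6   6.9] fix [-28.8 -89.5] rot [ 1.7989e+02 -7.0000e-02  4.4790e+01] F [-0.8 -0.6  1. ] w 0.5 q6 0.61
-66 (array([ 20.5, -11.4,  -0.1]), np.float64(-0.21))
-64 (array([ 22.3, -12.3,  -0.1]), np.float64(-0.21))
-62 (array([ 24.1, -13.2,  -0.1]), np.float64(-0.21))
-60.3 (array([ 25.6, -14. ,  -0.1]), np.float64(-0.21))
-58 (array([ 27.6, -15.1,  -0.1]), np.float64(-0.21))
```

View pics/t8.png

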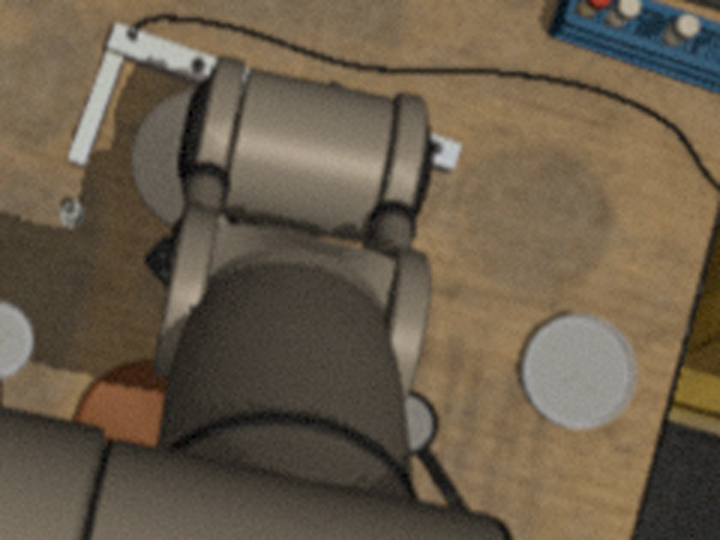

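View pics/s8.png

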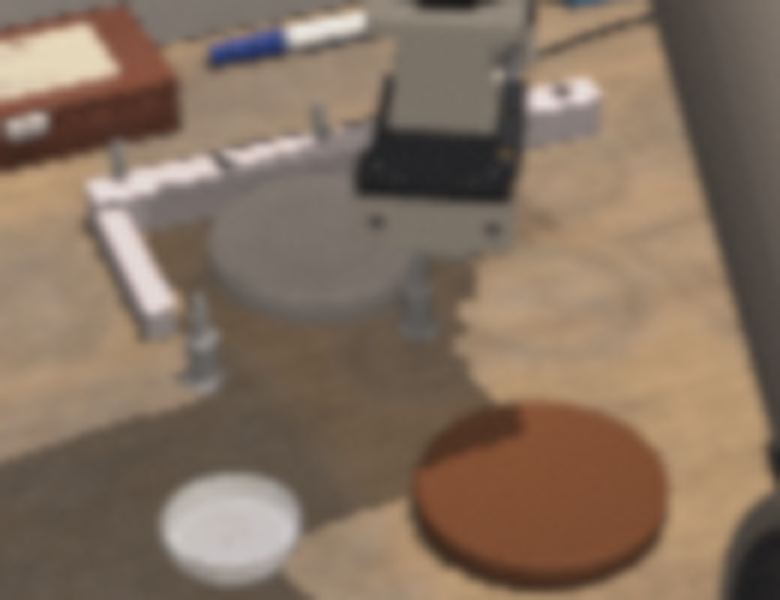

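The tin is still flush against the fence and passing the post. I'll go slower for the last part.

Call:
carry_out([
  [1, 4, -2.2, 0, 0],
  [1, 8, -4.4, 0, 0],
  [1, 12, -6.6, 0, 0],
  [1, 16, -8.8, 0, 0],
  [1, 19, -10.5, 0, 0],
  [1, 21, -11.6, 0, 0],
  [1, 22.5, -12.4, 0, 0],
  [1, 23.5, -12.9, 0, 0],
])

```text
time: 13.18
tool_pos: [522.7, 11.2, 7.0]
tcp_rot: [3.139, -0.002, 0.782]
contact_force: [-1.2, 0.4, -0.3]
grip_width: 0.7
```

Call:
carry_out([
  [1, 0.5, -0.2, 0, 0],
  [1, 0.9, -0.4, 0, 0],
  [1, 1.4, -0.7, 0, 0],
  [1, 1.8, -0.9, 0, 0],
])

```text
time: 13.68
tool_pos: [523.4, 13.2, 7.0]
tcp_rot: [3.139, -0.002, 0.782]
contact_force: [-0.8, -1.0, 1.0]
grip_width: 0.6
```

```bash
python3 - <<'E'
from plant import bot
from go import *
o=bot.get_obs(); st(o)
E
```

```text
t 13.68 pos [523.4  13.2   7. ] fix [-29.2 -60.4] rot [ 1.7985e+02 -1.0000e-01  4.4810e+01] F [-0.8 -1.   1. ] w 0.6 q6 0.67
```

Call:
carry_out([
  [1, 0.5, -0.2, 0, 0],
  [1, 0.9, -0.4, 0, 0],
  [1, 1.4, -0.7, 0, 0],
  [1, 1.4, -0.7, 0, 0],
])

```text
time: 14.18
tool_pos: [523.9, 14.7, 7.0]
tcp_rot: [3.139, -0.002, 0.782]
contact_force: [-0.1, -0.1, -0.0]
grip_width: 0.5
```

Call:
carry_out([
  [1, 0.5, -0.2, 0, 0],
  [1, 0.9, -0.4, 0, 0],
  [1, 1.4, -0.7, 0, 0],
  [1, 1.4, -0.7, 0, 0],
])

```text
time: 14.68
tool_pos: [523.9, 15.5, 7.0]
tcp_rot: [3.139, -0.0, 0.782]
contact_force: [-2.6, -5.2, 1.9]
grip_width: 0.4
```

Force is starting to build. One more small press will confirm it.

Call:
carry_out([
  [1, 0.7, -0.3, 0, 0],
  [1, 1.3, -0.6, 0, 0],
  [1, 1.3, -0.6, 0, 0],
])

```text
time: 15.05
tool_pos: [523.8, 15.7, 7.0]
tcp_rot: [3.139, 0.002, 0.782]
contact_force: [-3.0, -8.9, 2.1]
grip_width: 0.4
```

```bash
python3 - <<'E'
from plant import bot
from go import *
o=bot.get_obs(); st(o)
from meas import *
c=bot.capture("scene"); crop(c,210,165,340,265,"s9.png",6)
E
```

```text
t 15.05 pos [523.8  15.7   7. ] fix [-29.5 -57.9] rot [1.7986e+02 9.0000e-02 4.4830e+01] F [-3.  -8.9  2.1] w 0.4 q6 0.68
```

View pics/s9.png

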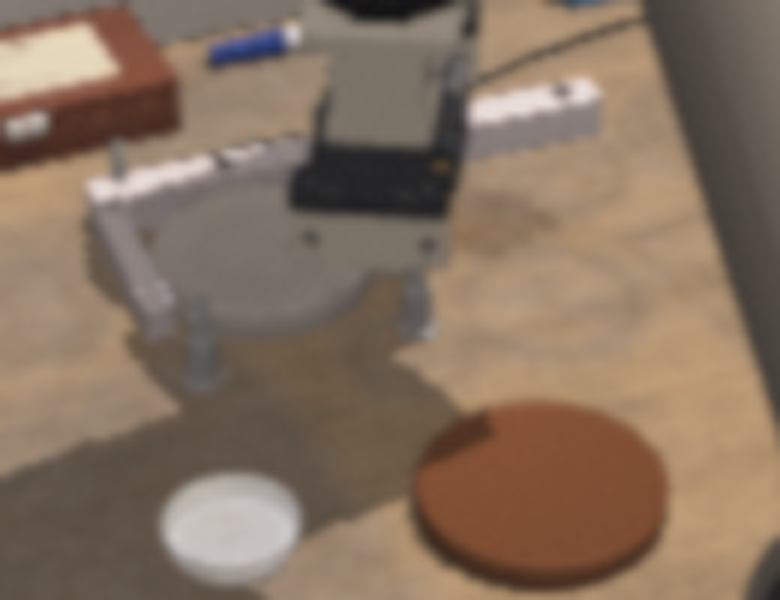

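The tin is home: the force is about 9 N along the stop normal with no further travel. I'll retreat, lift and look without the arm in the way.

Call:
carry_out([
  [1, -3, 0, 0, 0],
  [1, -14, 5, 0, 0],
  [1, -20, 8, 0, 0],
  [1, -20, 8, -40, 0],
  [1, -20, 8, -100, 0],
  [1, -20, 8, -160, 0],
  [1, -20, 8, -160, 0],
])

```text
time: 15.98
tool_pos: [517.9, -4.3, 171.9]
tcp_rot: [3.131, -0.005, 0.782]
contact_force: [0.2, -0.2, -0.7]
grip_width: 0.5
```

```bash
python3 - <<'E'
from plant import bot
from go import *
o=bot.get_obs(); st(o)
print(rel(o,(522.7,374.2),167,-1.96))
E
```

```text
t 15.97 pos [517.9  -4.3 171.9] fix [-28.9 -78.6] rot [179.38  -0.28  44.82] F [ 0.2 -0.2 -0.7] w 0.5 q6 0.64
(array([ 270.1, -265.2,    3.3]), np.float64(46.78))
```

Call:
carry_out([
  [0.4, 34, -33, 0, 6],
  [0.4, 68, -66, 0, 12],
  [0.4, 102, -100, 0, 18],
  [0.4, 136, -133, 0, 24],
  [0.4, 170, -167, 0, 30],
  [0.4, 204, -200, 0, 36],
  [0.4, 238, -234, 0, 42],
  [0.4, 270, -265, 3, 46.8],
  [0.4, 270, -265, 3, 46.8],
  [0.4, 270, -265, 3, 46.8],
])

```text
time: 17.23
tool_pos: [522.3, 373.1, 166.0]
tcp_rot: [3.136, -0.009, -0.034]
contact_force: [0.2, 0.3, -0.2]
grip_width: 54.9
```

```bash
python3 - <<'E'
from plant import bot
from go import *
from meas import *
o=bot.get_obs(); st(o)
print(rel(o,(522.7,374.2),17,-1.96))
c=bot.capture("top"); crop(c,90,90,390,250,"t10.png",2.6)
k=contour_at(c,mask_up(c,val=105),270,147)
if k is not None:
    W=world(c,k,17);C,r=circ(W);print("tin?",C,r,tofix(C))
c=bot.capture("scene"); crop(c,100,165,340,305,"s10.png",3.3)
E
```

```text
t 17.23 pos [522.3 373.1 166. ] fix [-141.1  281.7] rot [179.69  -0.54  -1.93] F [ 0.2  0.3 -0.2] w 54.9 q6 2.11
(array([ -1.1,  -1.9, 149. ]), np.float64(0.03))
tin? [575.00874013  -1.99866873] 101.5663792920983 [ 24.66089347 -58.8626683 ]
```

View pics/t10.png

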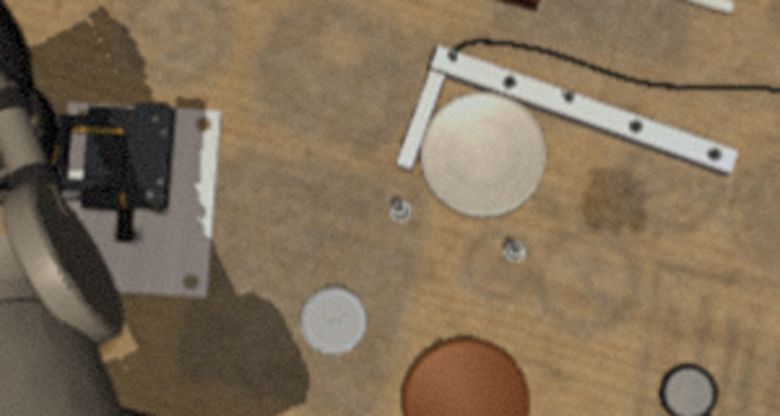

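View pics/s10.png

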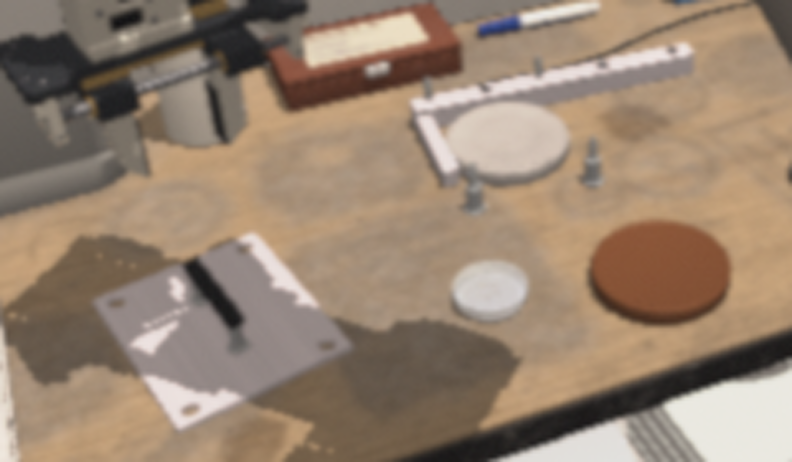

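The tin is flush in the corner between fence and stop, and the fingers are over the black bar. I'll go down to grasp it.

Call:
carry_out([
  [0.4, -1, -1.5, 40, 0],
  [0.4, -1, -1.5, 80, 0],
  [0.4, -1, -1.5, 110, 0],
  [0.4, -1, -1.5, 130, 0],
  [0.4, -1, -1.5, 142, 0],
  [0.4, -1, -1.5, 149, 0],
  [0.4, -1, -1.5, 149, 0],
])

```text
time: 18.2
tool_pos: [523.6, 373.1, 18.1]
tcp_rot: [3.137, -0.011, -0.036]
contact_force: [-0.8, 0.7, 0.4]
grip_width: 55.1
```

```bash
python3 - <<'E'
from plant import bot
from go import *
from meas import *
o=bot.get_obs(); st(o)
c=bot.capture("scene"); crop(c,100,205,240,305,"s11.png",5.5)
E
```

```text
t 18.2 pos [523.6 373.1  18.1] fix [-139.9  282.2] rot [179.74  -0.61  -2.05] F [-0.8  0.7  0.4] w 55.1 q6 2.12
```

View pics/s11.png

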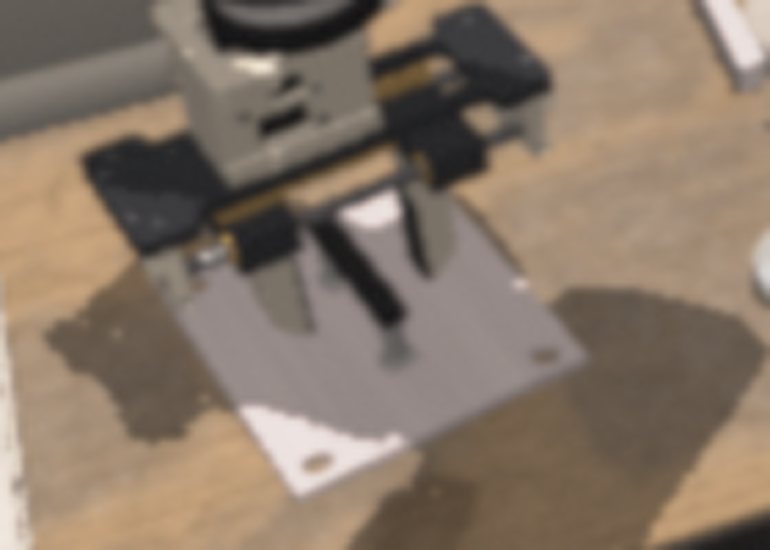

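Call:
carry_out([
  [1, 0, 0, 0, 0],
  [1, 0, 0, 0, 0],
  [1, 0, 0, 0, 0],
  [1, 0, 0, 0, 0],
  [1, 0, 0, 0, 0],
  [1, 0, 0, 0, 0],
])

```text
time: 19.0
tool_pos: [523.8, 373.5, 18.5]
tcp_rot: [3.138, -0.011, -0.036]
contact_force: [-1.0, -0.3, 1.3]
grip_width: 13.5
```

```bash
python3 - <<'E'
from plant import bot
from go import *
o=bot.get_obs(); st(o)
E
```

```text
t 19.0 pos [523.8 373.5  18.5] fix [-139.8  282.5] rot [179.77  -0.65  -2.04] F [-1.  -0.3  1.3] w 13.5 q6 2.12
```

The bar is gripped (opening 13.5 mm). I'll lift and check.

Call:
carry_out([
  [1, 0, 0, -10, 0],
  [1, 0, 0, -30, 0],
  [1, 0, 0, -60, 0],
  [1, 0, 0, -90, 0],
  [1, 0, 0, -105, 0],
  [1, 0, 0, -105, 0],
])

```text
time: 19.75
tool_pos: [523.0, 374.1, 124.4]
tcp_rot: [3.138, -0.013, -0.036]
contact_force: [-0.0, 0.8, -3.6]
grip_width: 13.9
```

```bash
python3 - <<'E'
from plant import bot
from go import *
from meas import *
o=bot.get_obs(); st(o)
print(rel(o,fix(0.9,0),125,-18.0))
c=bot.capture("scene"); crop(c,100,135,340,305,"s12.png",3.2)
E
```

```text
t 19.75 pos [523.  374.1 124.4] fix [-140.8  282.9] rot [179.82  -0.73  -2.04] F [-0.   0.8 -3.6] w 13.9 q6 2.12
(array([ 58.7, 310.9,   1.1]), np.float64(15.96))
```

View pics/s12.png

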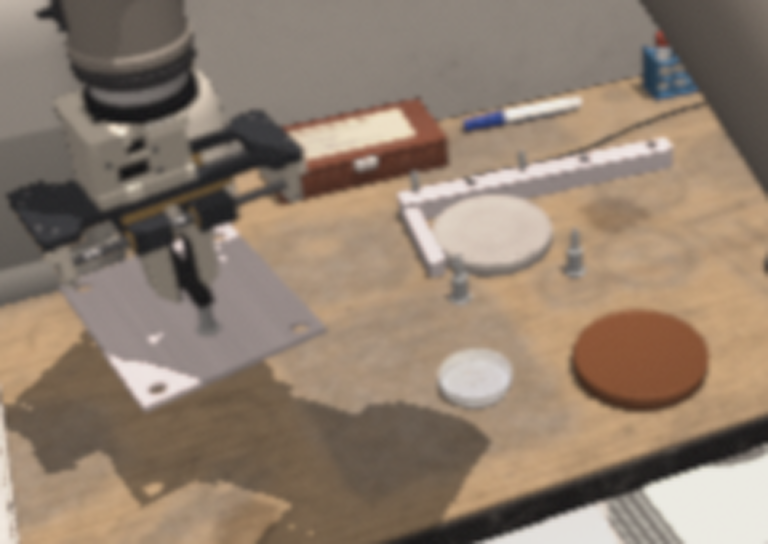

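The plate hangs level in the grip. I'll carry it over the fixture.

Call:
carry_out([
  [1, 6, 33, 0, 2],
  [1, 13, 70, 0, 4],
  [1, 20, 107, 0, 6],
  [1, 27, 144, 0, 8],
  [1, 34, 181, 0, 10],
  [1, 41, 218, 0, 12],
  [1, 48, 255, 0, 14],
  [1, 55, 290, 0, 16],
  [1, 58.7, 311, 0, 16],
  [1, 58.7, 311, 0, 16],
])

```text
time: 21.05
tool_pos: [569.3, 59.4, 123.5]
tcp_rot: [3.139, -0.009, -0.317]
contact_force: [0.2, -0.2, -2.7]
grip_width: 13.5
```

```bash
python3 - <<'E'
from plant import bot
from go import *
from meas import *
o=bot.get_obs(); st(o)
print(rel(o,fix(0.9,0),75,-18.0))
E
```

```text
t 21.05 pos [569.3  59.4 123.5] fix [ 0.3 -2.3] rot [179.87  -0.51 -18.19] F [ 0.2 -0.2 -2.7] w 13.5 q6 1.86
(array([ 0.2, -2.4, 48.5]), np.float64(-0.19))
```

Call:
carry_out([
  [1, 0.2, -2.2, 20, -0.2],
  [1, 0.2, -2.2, 35, -0.2],
  [1, 0.2, -2.2, 46, -0.2],
  [1, 0.2, -2.2, 46, -0.2],
  [1, 0.2, -2.2, 46, -0.2],
])

```text
time: 21.68
tool_pos: [570.9, 61.3, 77.9]
tcp_rot: [3.14, -0.01, -0.314]
contact_force: [0.5, -0.2, -3.2]
grip_width: 13.6
```

```bash
python3 - <<'E'
from plant import bot
from go import *
from meas import *
o=bot.get_obs(); st(o)
print(rel(o,fix(0.9,0),75,-18.0))
c=bot.capture("top"); crop(c,225,80,345,210,"t13.png",4.5)
np.save("c13.npy",c,allow_pickle=True)
for n,P in (("holes@top",61.5),):
  for x in(-72,72):
    for y in (-55,55): print(x,y,proj(c,[*fix(x,y),P]).round(1),"pin",proj(c,[*fix(x,y),50]).round(1))
c=bot.capture("scene"); crop(c,200,130,340,250,"s13.png",5)
for x in(-72,72):
    for y in (-55,55): print(x,y,proj(c,[*fix(x,y),61.5]).round(1),"pin",proj(c,[*fix(x,y),50]).round(1))
np.save("d13.npy",c,allow_pickle=True)
E
```

```text
t 21.68 pos [570.9  61.3  77.9] fix [1.2 0.1] rot [179.88  -0.55 -17.97] F [ 0.5 -0.2 -3.2] w 13.6 q6 1.86
(array([-0.3,  0.1,  2.9]), np.float64(0.03))
-72 -55 [[288.4 183.9]] pin [[288.2 184.4]]
-72 55 [[241.9 167.6]] pin [[242.2 168.2]]
72 -55 [[309.4 124.1]] pin [[309.  125.2]]
72 55 [[263.5 108. ]] pin [[263.6 109.3]]
-72 -55 [[278.9 202.4]] pin [[278.9 205.7]]
-72 55 [[242.1 210.6]] pin [[242.3 213.9]]
72 -55 [[262.2 178.1]] pin [[262.3 181.3]]
72 55 [[228.3 184.9]] pin [[228.5 188.1]]
```

View pics/t13.png

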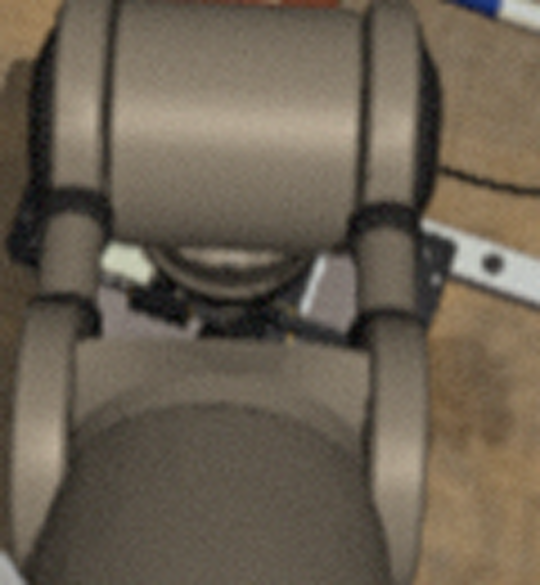

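View pics/s13.png

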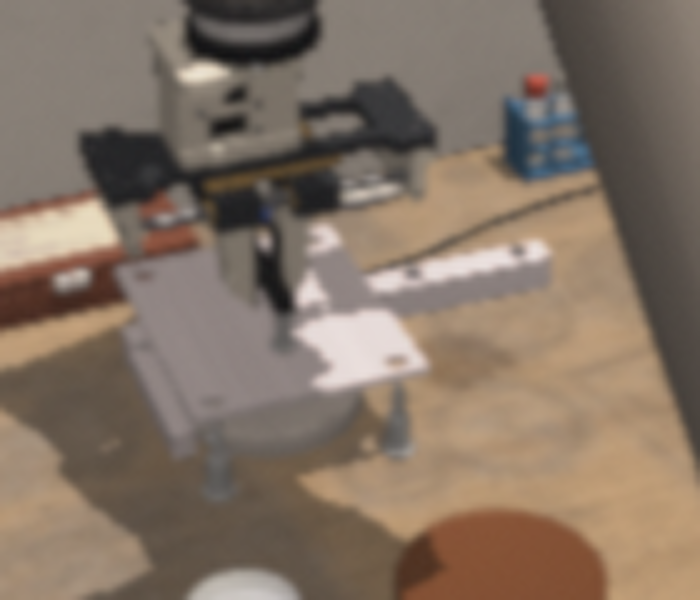

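In the scene view the visible holes are within 0.5 px of where they should be above the posts: (278.9,201.8), (241.6,209.8) and (228.2,184.4). I'll lower it in stages.

Call:
carry_out([
  [1, -0.3, 0, 4, 0],
  [1, -0.3, 0, 8, 0],
  [1, -0.3, 0, 12, 0],
  [1, -0.3, 0, 15, 0],
  [1, -0.3, 0, 15, 0],
])

```text
time: 22.4
tool_pos: [570.6, 61.2, 62.8]
tcp_rot: [3.14, -0.009, -0.314]
contact_force: [-0.5, -0.3, -3.3]
grip_width: 13.6
```

```bash
python3 - <<'E'
from plant import bot
from go import *
from meas import *
o=bot.get_obs(); st(o)
print(rel(o,fix(0.9,0),45,-18.0))
c=bot.capture("scene"); crop(c,200,130,340,250,"s14.png",5)
E
```

```text
t 22.4 pos [570.6  61.2  62.8] fix [ 1.  -0.1] rot [179.88  -0.54 -17.98] F [-0.5 -0.3 -3.3] w 13.6 q6 1.86
(array([-0.3, -0.1, 17.8]), np.float64(0.02))
```

View pics/s14.png

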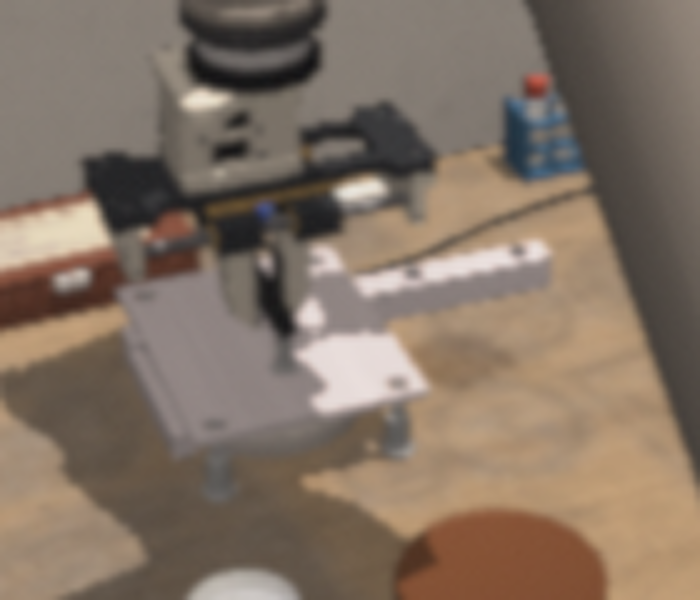

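The pins are in the holes and there is no contact force. I'll continue.

Call:
carry_out([
  [1, -0.2, 0, 3, 0],
  [1, -0.2, 0, 6, 0],
  [1, -0.2, 0, 9, 0],
  [1, -0.2, 0, 12, 0],
  [1, -0.2, 0, 14, 0],
  [1, -0.2, 0, 14, 0],
])

```text
time: 23.2
tool_pos: [570.6, 61.2, 48.8]
tcp_rot: [3.14, -0.01, -0.314]
contact_force: [0.0, -0.1, -3.8]
grip_width: 13.8
```

Call:
carry_out([
  [1, 0, 0, 1, 0],
  [1, 0, 0, 2, 0],
  [1, 0, 0, 3, 0],
  [1, 0, 0, 3, 0],
])

```text
time: 23.7
tool_pos: [570.6, 61.2, 45.7]
tcp_rot: [3.14, -0.009, -0.314]
contact_force: [0.1, 0.0, -3.4]
grip_width: 13.7
```

```bash
python3 - <<'E'
from plant import bot
from go import *
from meas import *
o=bot.get_obs(); st(o)
c=bot.capture("scene"); crop(c,200,130,340,250,"s15.png",5)
E
```

```text
t 23.7 pos [570.6  61.2  45.7] fix [ 1.  -0.1] rot [179.88  -0.54 -17.99] F [ 0.1  0.  -3.4] w 13.7 q6 1.86
```

View pics/s15.png

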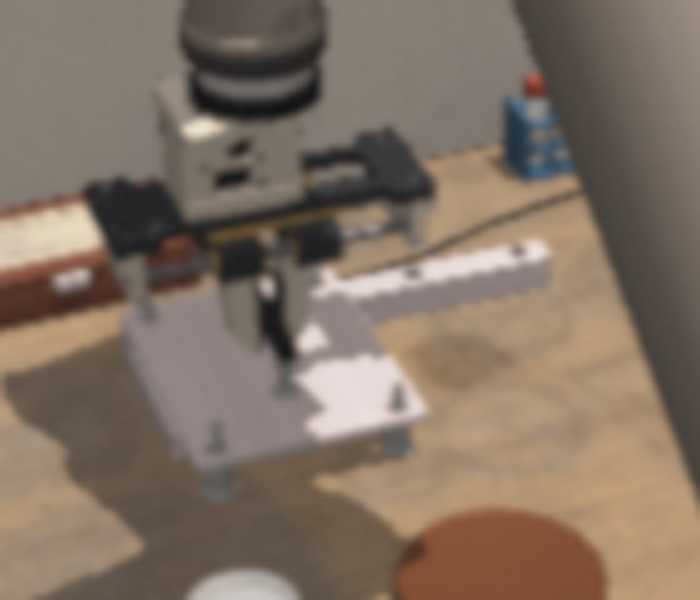

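The pins now show through the plate, which is about 1 mm above the shoulders. I'll press it home gently.

Call:
carry_out([
  [1, 0, 0, 0.5, 0],
  [1, 0, 0, 1, 0],
  [1, 0, 0, 1.5, 0],
  [1, 0, 0, 2, 0],
  [1, 0, 0, 2, 0],
])

```text
time: 24.38
tool_pos: [570.7, 61.2, 44.5]
tcp_rot: [3.14, -0.01, -0.314]
contact_force: [-4.1, 0.1, 6.1]
grip_width: 13.5
```

It is on the shoulders: TCP at 44.5 as predicted, with the force reversed to +6 N. I'll release and lift.

Call:
carry_out([
  [0.6, 0, 0, 0, 0],
  [0.6, 0, 0, 0, 0],
  [0.6, 0, 0, 0, 0],
  [0.6, 0, 0, 0, 0],
  [0.6, 0, 0, -5, 0],
  [0.6, 0, 0, -15, 0],
  [0.6, 0, 0, -40, 0],
  [0.6, 0, 0, -90, 0],
  [0.6, 0, 0, -140, 0],
  [0.6, 0, 0, -140, 0],
])

```text
time: 25.62
tool_pos: [571.9, 61.9, 189.8]
tcp_rot: [-3.141, -0.02, -0.314]
contact_force: [-0.0, 0.5, -0.4]
grip_width: 36.5
```

Call:
carry_out([
  [0.6, -30, 40, 0, 0],
  [0.6, -60, 90, 0, 0],
  [0.6, -90, 140, 0, 0],
  [0.6, -110, 190, 0, 0],
  [0.6, -120, 240, 0, 0],
  [0.6, -120, 290, 0, 0],
  [0.6, -120, 290, 0, 0],
  [0.6, -120, 290, 0, 0],
])

```text
time: 26.62
tool_pos: [368.0, -176.4, 186.9]
tcp_rot: [-3.14, -0.019, -0.315]
contact_force: [-0.2, -0.4, 0.6]
grip_width: 36.8
```

```bash
python3 - <<'E'
from plant import bot
from go import *
from meas import *
o=bot.get_obs(); st(o)
c=bot.capture("top"); crop(c,180,80,450,260,"t16.png",2.9)
m=mask_up(c)
for n,u,v in(("small",218,213),("large",413,224)):
    k=contour_at(c,m,u,v)
    if k is not None: C,r=circ(world(c,k,14)); print(n,C.round(1),r.round(1))
k=contour_at(c,m,290,160)
if k is not None:
    W=world(c,k,31); r=cv2.minAreaRect(W.astype(np.float32)); print("plate",r,tofix(r[0]))
for P in ((-40,-40),(-40,40),(40,-40),(40,40),(0,-55),(0,55)):
    u,v=proj(c,[*fix(*P),31])[0].round().astype(int); d=np.median(c["depth"][v-2:v+3,u-2:u+3]); a,b=ray(c,u,v); print(P,"z",(a+b*d)[2].round(1))
c=bot.capture("scene"); crop(c,200,150,340,255,"s16.png",5.5)
E
```

```text
t 26.62 pos [ 368.  -176.4  186.9] fix [-118.4 -288.6] rot [-179.91   -1.07  -18.02] F [-0.2 -0.4  0.6] w 36.8 q6 1.24
small [417.5 191.1] 29.5
plate ((547.579833984375, -5.95611572265625), (287.32763671875, 173.75238037109375), 71.96595001220703) [ -0.21116698 -71.08506119]
(-40, -40) z 31.7
(-40, 40) z 29.7
(40, -40) z 30.2
(40, 40) z 31.1
(0, -55) z 30.4
(0, 55) z 30.8
```

View pics/t16.png

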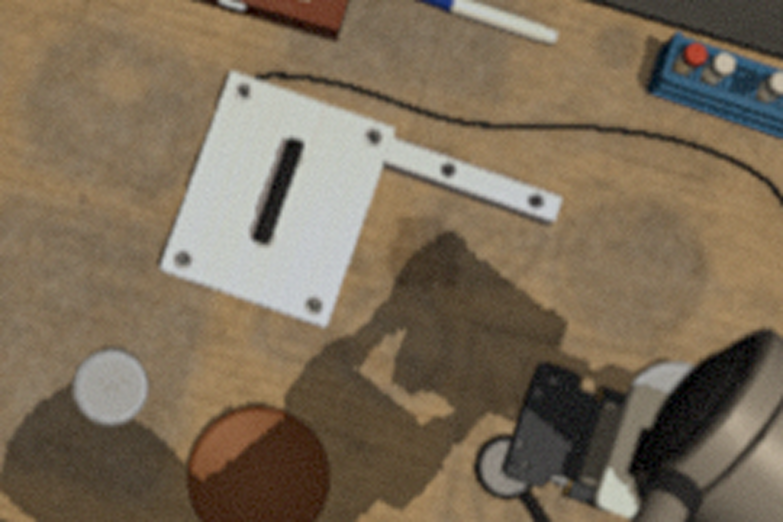

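View pics/s16.png

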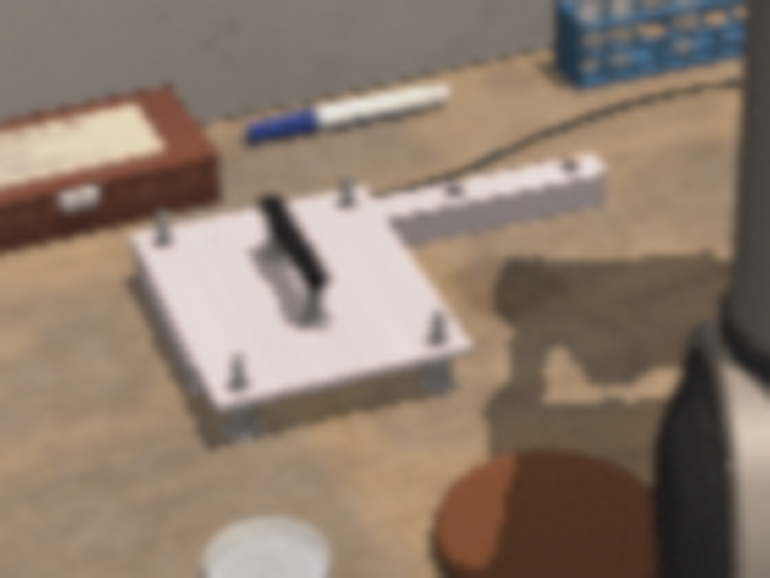

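```bash
python3 - <<'E'
from plant import bot
from go import *
from meas import *
c=bot.capture("top")
print(proj(c,[*fix(0,0),17]), tofix(onz(c,275.65,149.3,17)))
print(bot.close_job())
E
```

```text
[[275.66406361 149.10177774]] [-0.45315992 -0.12488101]
the job is handed in; nothing more can be done
None
```

The job is done and handed in at about 27 s of the 72 s allowed; the hand-in gave no verdict. The tin is home in the fixture and the drilled plate sits on the four posts.

I pushed the tin across to the fence near its free end until I felt contact (about 7 N). I then pushed it along the fence to the end stop (about 9 N with no further travel). After that I gripped the plate by its bar, lowered it over the pins onto the shoulders, and let go.

**Last checks**
- **Tin:** before covering, its centre was within about 0.5 mm of the home position, flush with the fence and the stop. I read this off one picture by eye, because the automatic contour merged the tin with the fixture.
- **Plate:** all four pins show through its holes. Depth readings put its top at 29.7–31.7 mm, against 31 mm expected, so it lies flat. The automatic outline of the seated plate failed because it merged with the fence, so I relied on the depth readings and the pictures.
- **Small dish:** it reads 0.9 mm from its first position, which I put down to measurement noise.
- **Large dish:** the arm hid part of it in the final picture, so I could not measure it again. It looked undisturbed in the earlier views, and the gripper never came down close to it.

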